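Clamp a collector lens in its barrel

ROBOT

A 6-joint arm with a two-finger parallel gripper is mounted at the origin on the work surface. World frame = base frame: x ahead of the robot, y to its left, z up, the work surface at z = 0. Lengths are in mm, angles in rad, forces in N, time in s.
With the tool pointing down it reaches from about 350 to 800 mm from the base axis. Payload 7.3 kg.
Tool frame: the origin (TCP) lies on the centre line of the jaws, within the pads' length; the fingertips stand 11 mm ahead of it and the grasp point (between the pads) lies 8 mm behind it; z points along the fingers, y is the direction in which the jaws open and shut (so a half turn about z gives the same grasp; the last joint's range is limited). The gripper opens to 85 mm and grips with 20 to 120 N. Pads are 22 mm wide; open, the fingers measure 114 mm over their backs; the gripper's body (76 mm by 85 mm) begins 54 mm behind the grasp point. The pads swing forward as they close: fully open they stand 13 mm farther back than shut.
Start: joints at [-1.25, 0.342, 1.524, -0, 1.275, -0.146], TCP at [236.291, -468.842, 211.422] pointing down, gripper open.
Joint ranges: [-2.53, 2.53], [-0.77, 2.02], [0.04, 2.7], [-1, 4.14], [0.28, 2.66], [-3.11, 3.11]. Speed limits (rad/s): [2.57, 2.57, 3.14, 3.14, 3.14, 3.14].

INTERFACE

Orientations are given as a unit quaternion [w, x, y, z].
In Python, from plant import env, vision, models gives the robot as it stands.
- The arm moves only by the tool carry_out, never from a script. Its argument "commands" is a list of rows, each a list of 7 numbers: the gripper's target within -1 to 1 (fully open at 1, half-way at 0, shut at -1), then the shift along the tool's x, y, z in units of 25 mm (1.0 is 25 mm), then the turn, a rotation vector about the tool's x, y, z in rad. In form: [[gripper, x, y, z, rx, ry, rz], ...]. A call has exactly 5 rows; each row shifts and turns the pose as measured when the row begins, along the tool's axes as they then stand; what a row does not reach is not made up. A row lasts 1/12 s, in which the tool goes at most 41.7 mm and 7.16 degrees, less where a joint would pass 70% of its speed; a pose out of reach is approached as far as the arm can. A call is refused whole if a number of a shift passes 1 or a number of a turn 0.125, either way. A call with a gripper value outside its range is refused whole. The fingers move at their own pace and stop on an object; "newtons" is the grip in N (left out, the last holds). Time passes only in rows, so rows that do not move let the fingers close, or fill a call up. It gives the time, the measured TCP pose, the force and the opening at its end, in the units of the state.
- env.sense(): the state, without advancing time (a new reading comes with each control period).
- vision.capture(name): name is "scene" or "top"; returns (picture, depth): 480x640x3 uint8, red, green, blue; 480x640 float32, mm along the optical axis (not along the pixel's ray), 0 where there is no reading.
- vision.get_calibration(name): a dict with "intrinsics" (3x3 intrinsics, pixels), "distortion" ([k1, k2, p1, p2, k3] as OpenCV has them; the pictures are not rectified), "rvec" (rotation vector, rad) and "tvec" (3), from world to camera coordinates, as OpenCV has them. Camera axes: x right, y down, z forward; pixel columns grow to the right and rows downward; lengths in mm; the calibration is good to about 2 mm. A picture is of the moment at which its call begins. get_calibration takes no time and is no camera call.
- env.sign_off(): hands the job in, once; it reports no verdict.
Trained networks look in the newest picture that a camera, given by its name, has taken for a name from the list of things; names that differ only in an ending like _2 or _b are one class to them, and where a whole thing is asked for, a point or a joint stands for the part that bears it (a point fixed in the world has none). Each returns a list of dicts, best first, with "confidence" (0 to 1); they miss things now and then, are a little off and sometimes report something else, mostly with a low value. They report only what shows in the picture. A call takes as long as a camera call.
- models.look_for(query, camera): "position" ([column, row] as shares, 0 to 1, of the picture: columns of its width, rows of its height, amid what is visible of it).
The state is a dict: "time_s": time; "q": joint angles; "qd": joint speeds; "tau": joint torques, N m; "tool_pos": TCP position; "orientation": TCP orientation; "force": force on the tool from outside, world axes, zero at the start; "moment": the same for the moment, N m; "opening": finger opening in mm.
Only numpy, scipy, OpenCV 4.12 (cv2) and the standard library are available. Lean on these libraries where they do the work, as an engineer would, in place of code of your own. Each camera call takes 0.05 s, during which the arm holds its last target. There are 200 camera calls.

TASK

Assemble the lamp collector in the slotted barrel: put the lens in first and the plain spacer tube on top of it, lowering them gently so that neither falls down the barrel. Then set the retaining ring on the spacer with its two pins down the barrel's slots, and screw it clockwise (seen from above) as far as it goes, so that it clamps the stack against the sprung seat. Let go, and do not shove the other things on the bench about.

Things in the scene. Friction and masses are not known exactly. Their poses are not given: they have to be found in the camera images.
- barrel_axis (a point): Fixed upright barrel, 68 mm bore (parts have 4 mm clearance all round), 98 mm outside, on a base plate 140 x 125 x 8 mm. Point on its axis at the rim, 88 mm above the table; z up. Two curved walls centred on its +x and -x sides; between them, at its +y and -y, two slots 40 mm wide, open from rim to base plate, which gripper fingers also fit. Top of the seat inside: 70 mm below the rim.
- barrel_slot (a point): Middle of the barrel's +y slot at rim height, 40 mm from the axis. Beside each slot a coarse two-start thread begins under the rim (overhanging ramps inside the walls, their undersides 8 mm below the rim at the slot, 13.5 mm at the end, then a stop) for the ring's pins.
- seat (a joint): Sprung steel disc at the bottom of the barrel: how far it is pressed down, m. 0 = up (it carries the three parts' weight without moving), stop at 0.006; needs 7.5 N to start and 1.5 N more per mm. With the ring screwed fully down on the lens and spacer it reads about 0.003.
- lens_center (a point): Lens: a biconvex glass in a plain aluminium cell, 60 mm diameter, 28 mm tall, 0.13 kg, the glass filling the middle and lying below both rims; same both ways up. Point at its centre, 14 mm above its underside, z up.
- spacer_center (a point): Spacer: plain aluminium tube, 60 mm diameter, 22 mm tall, wall 8 mm, open through the middle, 0.10 kg. Point at its centre, 11 mm above its underside, z up.
- ring_center (a point): Retaining ring: aluminium, 50 mm tall, hole through it, 0.16 kg. The lower 12 mm is a flange of 60 mm diameter, above it a ribbed neck of 56 mm diameter to grip. Two pins stick out along its +y and -y. Point on its axis 25 mm above its underside, z up. Set on the spacer in the barrel, pins in the slots (15 degrees off still enters), its underside is 20 mm below the rim, its top 30 mm above.
- ring_pin (a point): Point on the ring's +y pin, 31 mm from its axis. The pins are steel, 8 mm thick, 82 mm over their tips, centred 6 mm above the underside. With the ring in the barrel, turning it clockwise from above runs the pins under the thread: it bites after about 0.7 rad from mid-slot and stops at about 1.4 rad, 3 mm lower, and stays there by friction. Takes about 0.15 N m.
- eyepiece_center (a point): Bystander, to be left alone: black eyepiece, 48 mm wide, 70 mm tall, standing. Point at its centre.
- bottle_center (a point): Bystander, to be left alone: amber glass jar, 48 mm wide, 100 mm tall. Point at its centre.
- dish_center (a point): Bystander, to be left alone: shallow glass dish, 90 mm wide, 16 mm tall. Point at its centre.
- slide_box_center (a point): Bystander, to be left alone: flat grey slide box, 100 x 170 x 35 mm (x, y, z). Point at its centre.
- objective_center (a point): Bystander, to be left alone: small metal objective lens standing nose up, 40 mm wide, 58 mm tall. Point at its centre.

How it is judged:
By the outcome, as a careful person would: the job done as asked, in the order asked, and still so for the second after the job is handed in, with the robot touching nothing.
It also fails if it takes over 72 s, if anything falls off the work surface, if the arm or the gripper's body presses on something with over 40 N, if the wrist force passes 120 N, or if a joint passes its speed limit or range.

## Working session

There is one attempt and no reset: what is moved stays moved. The work goes in short steps, Python scripts to look and compute and a tool call to move; the robot and the scene stay as the last step left them, time stands still between calls to the robot, and variables do not carry over. Pictures are saved under pics/ and viewed, about 8 in all and at most 12, crops included, and the job is handed in when it is done.

Besides the shell and the picture viewer there is one more tool, called after "Request:" as name(argument=value, ...) on one line, values as JSON. carry_out: Moves the arm, as the interface text tells. Its arguments: {"type":"object","properties":{"commands":{"type":"array","items":{"type":"array","items":{"type":"number"}}},"newtons":{"type":"number"}},"required":["commands"]}

```bash
ls; mkdir -p pics; python3 - <<'E'
from plant import env, vision, models
import cv2
print(env.sense())
for n in("scene","top"):
    p,d=vision.capture(n); cv2.imwrite(f"pics/{n}0.png",p[:,:,::-1])
    print(n,vision.get_calibration(n))
for q in["barrel_axis","lens_center","spacer_center","ring_center","ring_pin","eyepiece_center","bottle_center","dish_center","slide_box_center","objective_center","barrel_slot"]:
    print(q,[(r["confidence"],[round(r["position"][0]*640),round(r["position"][1]*480)]) for r in models.look_for(q,"top")[:2]])
E
```

```text
pics
{'time_s': 0.0, 'q': array([-1.25000298e+00,  3.42745668e-01,  1.52504488e+00,  4.35547566e-05,
        1.27540441e+00, -1.46024139e-01]), 'qd': array([ 7.06549866e-04, -6.56931603e-04, -1.30923853e-03, -2.73554997e-04,
       -3.79785816e-04,  3.86490153e-05]), 'tau': array([ 6.51444352e-04, -4.33668745e+01, -2.46011281e+01, -2.21553728e-05,
        8.02983617e-03, -1.02011732e-06]), 'tool_pos': array([ 236.15383881, -468.39055597,  210.70435881]), 'orientation': array([-7.99912705e-04,  9.72884781e-01,  2.31288911e-01, -4.91696661e-05]), 'force': array([-0.03130006, -0.62867769, -0.29429049]), 'moment': array([-0.00927207,  0.05255784,  0.03340174]), 'opening': 85.0299742418993}
scene {'intrinsics': array([[466.19007078,   0.        , 321.60041396],
       [  0.        , 466.19007078, 244.16539393],
       [  0.        ,   0.        ,   1.        ]]), 'distortion': array([0.01676468, 0.        , 0.        , 0.        , 0.        ]), 'rvec': array([ 1.72515799,  1.43979661, -0.81749803]), 'tvec': array([ -48.11459236, -209.49987212, 1489.75667674])}
top {'intrinsics': array([[479.82894344,   0.        , 330.60890195],
       [  0.        , 479.82894344, 235.41947776],
       [  0.        ,   0.        ,   1.        ]]), 'distortion': array([-0.00651224,  0.        ,  0.        ,  0.        ,  0.        ]), 'rvec': array([ 2.18513592, -2.20010509,  0.07738209]), 'tvec': array([ -58.11536635,  567.48432801, 1143.53291593])}
barrel_axis [(0.67, [301, 240])]
lens_center []
spacer_center [(0.68, [183, 294]), (0.23, [303, 240])]
ring_center [(0.9, [430, 300])]
ring_pin [(0.71, [429, 299])]
eyepiece_center [(0.76, [260, 309])]
bottle_center [(0.74, [183, 198]), (0.28, [431, 303])]
dish_center [(0.62, [349, 314]), (0.55, [304, 241])]
slide_box_center [(0.62, [338, 159]), (0.54, [428, 298])]
objective_center [(0.81, [494, 232])]
barrel_slot [(0.92, [305, 242])]
```

```bash
python3 - <<'E'
import cv2
a=cv2.imread("pics/top0.png")[120:380,120:560]
cv2.imwrite("pics/top0c.png",cv2.resize(a,(800,473),interpolation=cv2.INTER_CUBIC))
E
```

```text
(no output)
```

View pics/top0c.png

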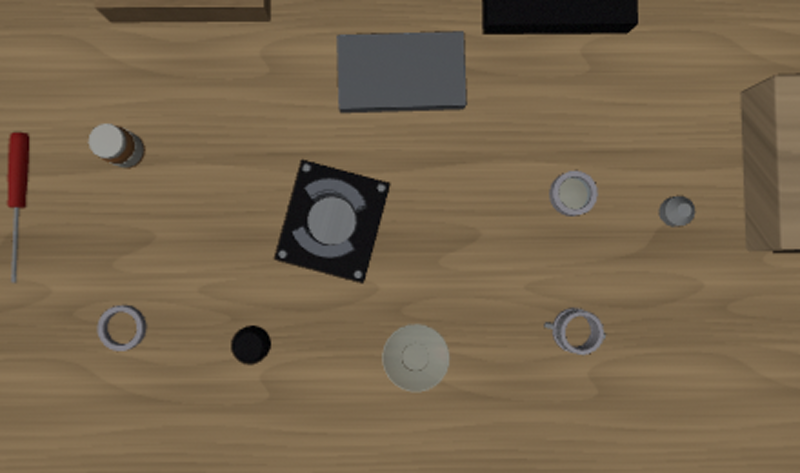

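View pics/scene0.png

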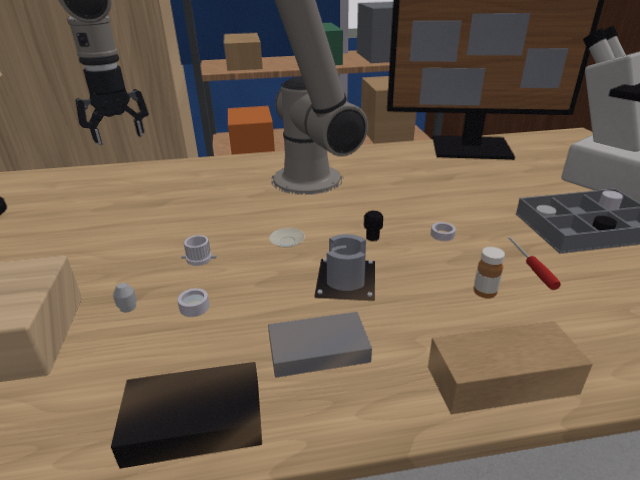

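```bash
cat > h.py <<'E'
import numpy as np, cv2
from plant import env, vision, models
def cloud(n):
    p,d=vision.capture(n); c=vision.get_calibration(n)
    K=c["intrinsics"]; R=cv2.Rodrigues(c["rvec"])[0]; t=np.array(c["tvec"]).ravel()
    v,u=np.mgrid[0:480,0:640]
    uv=cv2.undistortPoints(np.stack([u,v],-1).reshape(-1,1,2).astype(np.float64),K,c["distortion"]).reshape(480,640,2)
    P=np.dstack([uv*d[...,None],d]); W=(P-t)@R; W[d==0]=np.nan
    return p,W
def circ(xy):
    A=np.c_[2*xy,np.ones(len(xy))]; s=np.linalg.lstsq(A,(xy**2).sum(1),rcond=None)[0]
    return s[:2],np.sqrt(s[2]+s[:2]@s[:2])
def near(W,c,r,z0,z1):
    m=(np.hypot(W[...,0]-c[0],W[...,1]-c[1])<r)&(W[...,2]>z0)&(W[...,2]<z1)
    return m
E
cat > m.py <<'E'
from h import *
p,W=cloud("top")
for n,(u,v) in dict(barrel=(303,241),lens=(436,226),spacer=(187,300),ring=(438,302),eye=(258,310),bottle=(183,198),dish=(349,316),box=(340,159),obj=(493,235)).items():
    c=np.nanmedian(W[v-12:v+13,u-12:u+13,:2].reshape(-1,2),0)
    m=near(W,c,75,10,140); z=W[m][:,2]; h=np.percentile(z,97)
    T=W[m&(W[...,2]>h-4)]
    hull=cv2.convexHull(T[:,:2].astype(np.float32))[:,0]
    o=cv2.minEnclosingCircle(hull)
    print(n,c.round(),'top',h.round(1),'n',len(T),'circ',np.round(o[0],1),round(o[1],1),'mean',T.mean(0).round(1), 'table',np.nanmedian(W[near(W,c,120,-15,6)][:,2]).round(1))
    if n=="barrel":
        for a,b in((3,20),):
            q=W[near(W,c,110,a,b)]; print('plate',cv2.minAreaRect(q[:,:2].astype(np.float32)),np.median(q[:,2]))
        # inertia axis of rim points: walls at +-x
        d=T[:,:2]-o[0]; an=np.arctan2(d[:,1],d[:,0]); print('rim axis',0.5*np.angle(np.exp(2j*an).mean()))
    if n=="ring":
        q=W[near(W,o[0],60,4,20)]; d=q[:,:2]-o[0]; r=np.hypot(*d.T); s=r>33
        print('pins',np.c_[q[s],r[s]].round(1).tolist())
E
python3 m.py
```

```text
barrel [554.   5.] top 89.9 n 358 circ [554.4   7.4] 49.0 mean [555.8   6.7  88.1] table -0.3
plate ((554.521484375, 6.9229736328125), (206.30313110351562, 218.3541259765625), 54.54412078857422) 7.927084600535875
rim axis -0.2695685296219038
lens [ 588. -317.] top 30.1 n 147 circ [ 588.2 -315.6] 29.9 mean [ 587.9 -315.    28.2] table -0.8
spacer [413. 287.] top 25.4 n 107 circ [414.9 285. ] 29.7 mean [415.1 285.7  23.3] table -0.3
ring [ 405. -320.] top 52.3 n 105 circ [ 406.7 -315.8] 27.9 mean [ 407.  -316.7   50.2] table -0.6
pins [[457.4, -303.8, 4.5, 52.1], [452.6, -291.4, 4.7, 52.0], [452.6, -293.9, 4.8, 50.9], [452.4, -322.8, 6.5, 46.2], [452.2, -349.7, 6.4, 56.7], [450.2, -284.2, 4.2, 53.8], [449.8, -338.0, 4.1, 48.4], [445.2, -301.1, 4.8, 41.3], [443.0, -288.6, 5.7, 45.3], [442.5, -337.8, 4.3, 42.0], [442.5, -347.3, 5.2, 47.7], [439.9, -364.7, 4.1, 59.0], [433.2, -281.4, 4.0, 43.4], [426.3, -261.3, 6.7, 57.9], [425.9, -288.6, 4.4, 33.4], [416.5, -278.2, 6.5, 38.9], [416.4, -280.7, 6.1, 36.4], [416.4, -283.1, 6.5, 34.2], [414.5, -276.9, 13.3, 39.7], [414.1, -280.3, 8.3, 36.3],
[... 618 characters left out ...]
], [367.7, -335.8, 5.9, 43.8], [365.6, -275.3, 4.1, 57.7], [365.3, -314.2, 4.3, 41.4], [363.0, -302.0, 4.1, 45.8], [362.9, -347.7, 6.4, 54.2], [358.1, -306.8, 4.0, 49.4], [353.5, -301.6, 5.3, 55.1], [348.4, -323.6, 4.3, 58.8]]
eye [393. 108.] top 72.6 n 164 circ [394.6 109.2] 20.7 mean [394.3 110.1  70.5] table -0.4
bottle [650. 278.] top 102.4 n 191 circ [651.2 283.5] 21.4 mean [651.5 283.7 100.5] table -0.5
dish [ 372. -105.] top 18.4 n 163 circ [ 372.3 -102.9] 44.3 mean [ 371.1 -104.3   16.3] table -0.4
box [751. -86.] top 38.4 n 1115 circ [750.7 -85.8] 74.9 mean [752.  -84.   36.1] table -0.8
obj [ 564. -450.] top 58.6 n 57 circ [ 562.8 -448.5] 12.1 mean [ 562.9 -449.7   57.2] table -0.8
```

```bash
cat > plan.py <<'E'
# usage: plan.py x y z psi rows grip  -> rows in tool axes (psi = world angle of tool x)
import sys
from h import *
from scipy.spatial.transform import Rotation as Ro
def plan(tgt,psi,n,g):
    s=env.sense(); p=np.array(s["tool_pos"]); R=Ro.from_quat(np.roll(s["orientation"],-1))
    Rt=Ro.from_euler("z",psi)*Ro.from_euler("x",np.pi)
    dv=(R.inv()*Rt).as_rotvec()
    print('t',round(s["time_s"],2),'p',p.round(1),'psi',round(np.arctan2(*R.as_matrix()[[1,0],0]),3),'rv',dv.round(3),'F',np.round(s["force"],1),'op',round(s["opening"],1),'q6',round(s["q"][5],2))
    st=dv/n; st=np.clip(st,-.125,.125); d=(np.array(tgt)-p)/n/25
    for i in range(n):
        t=R.inv().apply(d); r=st if np.linalg.norm((R.inv()*Rt).as_rotvec())>.01 or i==0 else st*0
        print([g]+[round(float(v),2) for v in t]+[round(float(v),3) for v in r]); R=R*Ro.from_rotvec(r)
    return
if __name__=="__main__":
    a=list(map(float,sys.argv[1:])); plan(a[:3],a[3],int(a[4]),a[5])
E
python3 plan.py 588 -315.6 120 -0.275 15 1
```

```text
t 0.7 p [ 236.3 -468.8  211.4] psi 0.467 rv [0.    0.    0.742] F [ 0.6 -0.6 -0.5] op 85.4 q6 -0.15
[1.0, 1.02, 0.06, 0.24, 0.0, 0.0, 0.049]
[1.0, 1.02, 0.01, 0.24, 0.0, 0.0, 0.049]
[1.0, 1.02, -0.04, 0.24, 0.0, 0.0, 0.049]
[1.0, 1.02, -0.09, 0.24, 0.0, 0.0, 0.049]
[1.0, 1.01, -0.14, 0.24, 0.0, 0.0, 0.049]
[1.0, 1.0, -0.19, 0.24, 0.0, 0.0, 0.049]
[1.0, 0.99, -0.24, 0.24, 0.0, 0.0, 0.049]
[1.0, 0.98, -0.29, 0.24, 0.0, 0.0, 0.049]
[1.0, 0.96, -0.34, 0.24, 0.0, 0.0, 0.049]
[1.0, 0.95, -0.39, 0.24, 0.0, 0.0, 0.049]
[1.0, 0.93, -0.43, 0.24, 0.0, 0.0, 0.049]
[1.0, 0.9, -0.48, 0.24, 0.0, 0.0, 0.049]
[1.0, 0.88, -0.52, 0.24, 0.0, 0.0, 0.049]
[1.0, 0.85, -0.57, 0.24, 0.0, 0.0, 0.049]
[1.0, 0.82, -0.61, 0.24, 0.0, 0.0, 0.049]
```

Request:
carry_out(commands=[[1,1,0.06,0.24,0,0,0.05],[1,1,0,0.24,0,0,0.05],[1,1,-0.05,0.24,0,0,0.05],[1,1,-0.1,0.24,0,0,0.05],[1,1,-0.15,0.24,0,0,0.05]])

```text
time_s: 1.12
tool_pos: [351.6, -420.9, 182.0]
orientation: [0.003, 0.995, 0.099, -0.0]
force: [0.1, -1.0, -0.4]
opening: 85.4
```

Request:
carry_out(commands=[[1,1,-0.2,0.24,0,0,0.05],[1,1,-0.25,0.24,0,0,0.05],[1,1,-0.3,0.24,0,0,0.05],[1,0.95,-0.35,0.24,0,0,0.05],[1,0.95,-0.4,0.24,0,0,0.05]])

```text
time_s: 1.53
tool_pos: [476.0, -369.3, 150.5]
orientation: [0.003, 0.999, -0.033, 0.0]
force: [0.4, -0.8, 0.8]
opening: 85.3
```

```bash
python3 plan.py 588 -315.6 100 -0.275 10 1
```

```text
t 1.53 p [ 476.  -369.3  150.5] psi -0.065 rv [ 0.006 -0.002  0.21 ] F [ 0.4 -0.8  0.8] op 85.3 q6 0.85
[1.0, 0.43, -0.24, 0.2, 0.001, -0.0, 0.021]
[1.0, 0.43, -0.25, 0.2, 0.001, -0.0, 0.021]
[1.0, 0.42, -0.26, 0.2, 0.001, -0.0, 0.021]
[1.0, 0.42, -0.27, 0.2, 0.001, -0.0, 0.021]
[1.0, 0.41, -0.28, 0.2, 0.001, -0.0, 0.021]
[1.0, 0.41, -0.29, 0.2, 0.001, -0.0, 0.021]
[1.0, 0.4, -0.3, 0.2, 0.001, -0.0, 0.021]
[1.0, 0.39, -0.3, 0.2, 0.001, -0.0, 0.021]
[1.0, 0.39, -0.31, 0.2, 0.001, -0.0, 0.021]
[1.0, 0.38, -0.32, 0.2, 0.001, -0.0, 0.021]
```

Good tracking (~100% in steady state). On to above the lens in 5 rows.

Request:
carry_out(commands=[[1,0.9,-0.5,0.4,0,0,0.04],[1,0.9,-0.5,0.4,0,0,0.04],[1,0.8,-0.55,0.4,0,0,0.04],[1,0.8,-0.6,0.4,0,0,0.04],[1,0.75,-0.6,0.4,0,0,0.04]])

```text
time_s: 1.95
tool_pos: [595.8, -313.9, 98.8]
orientation: [0.004, 0.99, -0.138, 0.002]
force: [0.5, -0.4, 0.3]
opening: 85.1
```

```bash
python3 plan.py 588 -315.6 16 -0.275 5 1; python3 - <<'E'
import sys; sys.path.insert(0,'.')
from h import *
p,W=cloud("top"); cv2.imwrite("pics/t1.png",cv2.resize(p[190:270,380:500,::-1],(600,400)))
p,W=cloud("scene"); cv2.imwrite("pics/s1.png",cv2.resize(p[180:340,120:280,::-1],(600,600)))
E
```

```text
t 1.95 p [ 595.8 -313.9   98.8] psi -0.276 rv [ 0.007 -0.005 -0.001] F [ 0.5 -0.4  0.3] op 85.1 q6 1.25
[1.0, -0.06, 0.03, 0.66, 0.001, -0.001, -0.0]
[1.0, -0.06, 0.03, 0.66, 0.0, -0.0, -0.0]
[1.0, -0.06, 0.03, 0.66, 0.0, -0.0, -0.0]
[1.0, -0.06, 0.03, 0.66, 0.0, -0.0, -0.0]
[1.0, -0.06, 0.03, 0.66, 0.0, -0.0, -0.0]
```

View pics/s1.png

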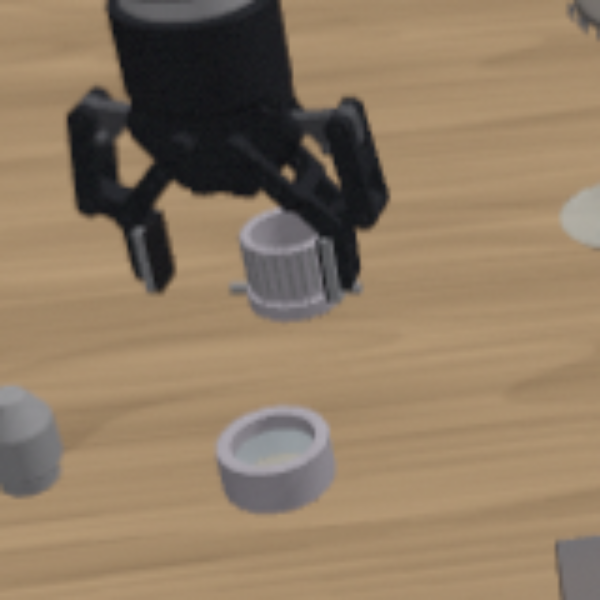

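Request:
carry_out(commands=[[1,-0.1,0.04,0.6,0.005,-0.005,0],[1,-0.1,0.04,0.6,0,0,0],[1,-0.1,0.04,0.6,0,0,0],[1,0,0,0.6,0,0,0],[1,0,0,0.3,0,0,0]])

```text
time_s: 2.47
tool_pos: [585.9, -315.0, 26.4]
orientation: [0.0, 0.991, -0.134, -0.001]
force: [-0.4, 0.9, -0.6]
opening: 85.5
```

```bash
python3 plan.py 588 -315.6 16 -0.275 3 1
```

```text
t 2.47 p [ 585.9 -315.    26.4] psi -0.269 rv [0.001 0.001 0.006] F [-0.4  0.9 -0.6] op 85.5 q6 1.23
[1.0, 0.03, 0.0, 0.14, 0.0, 0.0, 0.002]
[1.0, 0.03, 0.0, 0.14, 0.0, 0.0, 0.0]
[1.0, 0.03, 0.0, 0.14, 0.0, 0.0, 0.0]
```

Request:
carry_out(commands=[[1,0.04,0,0.2,0,0,0.005],[1,0.04,0,0.15,0,0,0],[1,0,0,0.05,0,0,0],[0,0,0,0,0,0,0],[0,0,0,0,0,0,0]], newtons=40)

```text
time_s: 2.88
tool_pos: [585.0, -317.5, 14.2]
orientation: [-0.0, 0.99, -0.138, -0.002]
force: [-0.3, 0.3, 0.7]
opening: 63.9
```

Request:
carry_out(commands=[[-0.2,0,0,0,0,0,0],[-0.2,0,0,0,0,0,0],[-0.2,0,0,0,0,0,0],[-0.2,0,0,0,0,0,0],[-0.2,0,0,0,0,0,0]])

```text
time_s: 3.3
tool_pos: [586.5, -318.2, 16.9]
orientation: [0.001, 0.99, -0.138, -0.0]
force: [-0.9, 1.0, -0.6]
opening: 34.4
```

```bash
python3 - <<'E'
from h import *
p,W=cloud("scene"); a=p[200:340,90:280,::-1]
p,W=cloud("top"); b=p[180:280,370:510,::-1]
cv2.imwrite("pics/s2.png",np.hstack([cv2.resize(a,(420,310)),cv2.resize(b,(380,310))]))
E
```

```text
(no output)
```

View pics/s2.png

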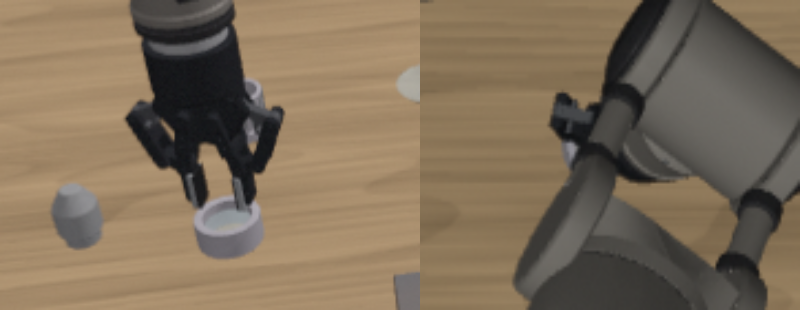

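```bash
python3 - <<'E'
from h import *
s=env.sense(); print(s["tool_pos"],s["q"],s["opening"],s["force"])
p,W=cloud("scene"); c=vision.get_calibration("scene")
for P in [s["tool_pos"],[588,-316,28],[588,-316,0]]:
    print(cv2.projectPoints(np.array([P],float),c["rvec"],c["tvec"],c["intrinsics"],c["distortion"])[0].ravel().round(1))
for v in range(274,300,3): print(v,[tuple(W[v,u].round().astype(int)) if W[v,u,2]==W[v,u,2] else 0 for u in range(174,206,4)])
m=near(W,(588,-316),60,5,60); q=W[m]; print(cv2.minEnclosingCircle(q[(q[:,2]<27)][:,:2].astype(np.float32)))
E
```

```text
[ 586.4746074  -318.21178047   16.8445128 ] [-0.61108508  0.78493975  1.31170697 -0.00183879  1.04444812  1.2366133 ] 34.170140220867715 [-0.64177123 -0.32478726 -0.02493662]
[192.2 300.2]
[192.4 296.2]
[194.6 307. ]
274 [(np.int64(594), np.int64(-340), np.int64(90)), (np.int64(577), np.int64(-336), np.int64(78)), (np.int64(462), np.int64(-351), np.int64(-1)), (np.int64(463), np.int64(-342), np.int64(-1)), (np.int64(467), np.int64(-333), np.int64(0)), (np.int64(604), np.int64(-302), np.int64(92)), (np.int64(607), np.int64(-294), np.int64(93)), (np.int64(602), np.int64(-287), np.int64(89))]
277 [(np.int64(594), np.int64(-341), np.int64(83)), (np.int64(582), np.int64(-336), np.int64(74)), (np.int64(476), np.int64(-350), np.int64(0)), (np.int64(478), np.int64(-341), np.int64(1)), (np.int64(476), np.int64(-333), np.int64(-2)), (np.int64(603), np.int64(-303), np.int64(84)), (np.int64(606), np.int64(-295), np.int64(86)), (np.int64(602), np.int64(-289), np.int64(81))]
280 [(np.int64(590), np.int64(-344), np.int64(74)), (np.int64(590), np.int64(-336), np.int64(73)), (np.int64(575), np.int64(
[... 1899 characters left out ...]
4(-337), np.int64(29)), (np.int64(576), np.int64(-330), np.int64(24)), (np.int64(568), np.int64(-324), np.int64(17)), (np.int64(573), np.int64(-315), np.int64(19)), (np.int64(601), np.int64(-303), np.int64(39)), (np.int64(574), np.int64(-299), np.int64(18))]
298 [(np.int64(550), np.int64(-360), np.int64(0)), (np.int64(589), np.int64(-344), np.int64(28)), (np.int64(585), np.int64(-337), np.int64(24)), (np.int64(580), np.int64(-331), np.int64(19)), (np.int64(584), np.int64(-322), np.int64(21)), (np.int64(586), np.int64(-314), np.int64(22)), (np.int64(587), np.int64(-306), np.int64(21)), (np.int64(586), np.int64(-298), np.int64(19))]
((590.6376342773438, -316.1485290527344), 31.745206832885742)
```

Request:
carry_out(commands=[[-0.2,0,0,-0.6,0,0,0],[-0.2,0,0,-0.8,0,0,0],[0.6,0,0,-0.8,0,0,0],[0.6,0,0,0,0,0,0],[0.6,0,0,0,0,0,0]])

```text
time_s: 3.87
tool_pos: [585.3, -317.2, 71.7]
orientation: [-0.0, 0.991, -0.137, -0.002]
force: [-0.4, 0.2, -0.4]
opening: 67.6
```

```bash
cat > tip.py <<'E'
from h import *
p,W=cloud("scene"); s=env.sense(); t=np.array(s["tool_pos"])
m=near(W,t,75,38,300); q=W[m]
print(t.round(1),s["opening"],s["force"].round(1))
d=q-t; y=d[:,1]
for nm,k in(("L",y>12),("R",y<-12)):
    a=d[k]; o=np.argsort(a[:,2])[:12]; print(nm,a[o].round(0).astype(int).tolist())
h=np.histogram(d[:,2],bins=np.arange(-30,140,10)); print(h)
for z in range(-20,130,10):
    k=(abs(d[:,2]-z)<5)
    if k.any(): print(z,d[k].min(0).round(),d[k].max(0).round())
E
python3 tip.py
```

```text
[ 585.6 -317.5   71.9] 68.49908672662114 [0.1 0.2 0.1]
L [[13, 39, 27], [20, 36, 28], [14, 37, 28], [19, 38, 29], [19, 36, 30], [20, 34, 30], [20, 30, 31], [21, 32, 31], [17, 40, 32], [18, 38, 33], [19, 42, 33], [21, 35, 33]]
R [[-15, -31, 27], [-7, -32, 28], [-4, -33, 28], [-9, -32, 29], [0, -37, 29], [0, -38, 29], [-2, -35, 29], [2, -34, 30], [-5, -33, 30], [1, -40, 30], [-11, -32, 30], [-14, -30, 30]]
(array([  0,   0,   0,   0,   0,  16,  78,  98,  98,  83, 197, 223, 305,
       256, 300, 442]), array([-30, -20, -10,   0,  10,  20,  30,  40,  50,  60,  70,  80,  90,
       100, 110, 120, 130]))
30 [-18. -44.  27.] [22. 42. 35.]
40 [-19. -47.  35.] [23. 48. 45.]
50 [-22. -47.  45.] [22. 48. 55.]
60 [-21. -46.  55.] [24. 47. 65.]
70 [-19. -62.  66.] [29. 61. 75.]
80 [-26. -65.  75.] [31. 67. 85.]
90 [-27. -66.  85.] [33. 67. 95.]
100 [-26. -66.  95.] [ 33.  68. 105.]
110 [-17. -68. 105.] [ 32.  68. 115.]
120 [-13. -68. 115.] [ 32.  69. 125.]
```

Request:
carry_out(commands=[[0.8,0.06,0,0.8,0,0,0],[0.8,0.04,0,0.8,0,0,0],[0.8,0,0,0.8,0,0,0],[0.8,0,0,0.6,0,0,0],[0.8,0,0,0.3,0,0,0]])

```text
time_s: 4.33
tool_pos: [588.1, -318.2, -14.8]
orientation: [0.0, 0.991, -0.137, -0.001]
force: [0.6, 1.3, -0.2]
opening: 76.5
```

```bash
python3 plan.py 588 -315.6 -17 -0.275 2 0.8
```

```text
t 4.33 p [ 588.1 -318.2  -14.8] psi -0.276 rv [ 0.001  0.002 -0.001] F [ 0.6  1.3 -0.2] op 76.5 q6 1.24
[0.8, -0.02, -0.05, 0.04, 0.001, 0.001, -0.0]
[0.8, -0.02, -0.05, 0.04, 0.0, 0.0, -0.0]
```

Request:
carry_out(commands=[[0.8,-0.03,-0.08,0.06,0,0,0],[0.2,0,0,0,0,0,0],[0.2,0,0,0,0,0,0],[0,0,0,0,0,0,0],[0,0,0,0,0,0,0]], newtons=40)

```text
time_s: 4.75
tool_pos: [586.5, -314.8, -18.6]
orientation: [-0.001, 0.991, -0.137, -0.003]
force: [0.9, 0.1, -1.1]
opening: 59.3
```

Request:
carry_out(commands=[[0,0,0,-0.3,0,0,0],[0,0,0,-0.8,0,0,0],[0,0,0,-1,0,0,0],[0,0,0,-1,0,0,0],[0,0,0,-1,0,0,0]])

```text
time_s: 5.17
tool_pos: [584.2, -313.1, 84.4]
orientation: [-0.003, 0.99, -0.137, -0.008]
force: [0.0, 0.3, -1.1]
opening: 59.0
```

```bash
python3 plan.py 554.5 7.2 105 -0.275 15 0
```

```text
t 5.17 p [ 584.2 -313.1   84.4] psi -0.276 rv [-0.004  0.016 -0.001] F [ 0.   0.3 -1.1] op 59.0 q6 1.24
[0.0, -0.31, -0.8, -0.05, -0.0, 0.001, -0.0]
[0.0, -0.31, -0.8, -0.05, -0.0, 0.001, -0.0]
[0.0, -0.31, -0.8, -0.05, -0.0, 0.001, -0.0]
[0.0, -0.31, -0.8, -0.05, -0.0, 0.001, -0.0]
[0.0, -0.31, -0.8, -0.05, -0.0, 0.001, -0.0]
[0.0, -0.31, -0.8, -0.05, -0.0, 0.001, -0.0]
[0.0, -0.31, -0.8, -0.05, -0.0, 0.001, -0.0]
[0.0, -0.31, -0.8, -0.05, -0.0, 0.0, -0.0]
[0.0, -0.31, -0.8, -0.05, -0.0, 0.0, -0.0]
[0.0, -0.31, -0.8, -0.05, -0.0, 0.0, -0.0]
[0.0, -0.31, -0.8, -0.05, -0.0, 0.0, -0.0]
[0.0, -0.31, -0.8, -0.05, -0.0, 0.0, -0.0]
[0.0, -0.31, -0.8, -0.05, -0.0, 0.0, -0.0]
[0.0, -0.31, -0.8, -0.05, -0.0, 0.0, -0.0]
[0.0, -0.31, -0.8, -0.05, -0.0, 0.0, -0.0]
```

Request:
carry_out(commands=[[0,-0.31,-0.8,-0.1,0,0.005,0],[0,-0.31,-0.8,-0.1,0,0.005,0],[0,-0.31,-0.8,-0.05,0,0,0],[0,-0.31,-0.8,0,0,0,0],[0,-0.31,-0.8,0,0,0,0]])

```text
time_s: 5.58
tool_pos: [578.7, -211.3, 105.3]
orientation: [0.003, 0.99, -0.141, 0.008]
force: [-1.0, -0.2, -1.3]
opening: 58.9
```

Request:
carry_out(commands=[[0,-0.31,-0.8,0,0,0,0],[0,-0.31,-0.8,0,0,0,0],[0,-0.31,-0.8,0,0,0,0],[0,-0.31,-0.8,0,0,0,0],[0,-0.31,-0.8,0,0,0,0]])

```text
time_s: 6.0
tool_pos: [569.7, -100.0, 110.7]
orientation: [0.004, 0.99, -0.141, 0.013]
force: [-0.7, 1.0, -1.4]
opening: 59.3
```

```bash
python3 plan.py 554.5 7.2 105 -0.275 5 0
```

```text
t 6.0 p [ 569.7 -100.   110.7] psi -0.284 rv [ 0.005 -0.026 -0.009] F [-0.7  1.  -1.4] op 59.3 q6 1.55
[0.0, -0.36, -0.79, 0.03, 0.001, -0.005, -0.002]
[0.0, -0.36, -0.79, 0.04, 0.001, -0.005, -0.002]
[0.0, -0.35, -0.79, 0.04, 0.001, -0.005, -0.002]
[0.0, -0.35, -0.79, 0.04, 0.001, -0.005, -0.002]
[0.0, -0.35, -0.79, 0.04, 0.0, -0.0, -0.0]
```

Request:
carry_out(commands=[[0,-0.36,-0.8,0,0.002,-0.012,-0.004],[0,-0.36,-0.8,0,0.002,-0.012,-0.004],[0,-0.36,-0.8,0,0,0,0],[0,-0.3,-0.7,0,0,0,0],[0,-0.2,-0.4,0,0,0,0]])

```text
time_s: 6.42
tool_pos: [555.8, 1.2, 116.1]
orientation: [0.0, 0.991, -0.137, 0.004]
force: [-1.0, -0.2, -0.8]
opening: 58.8
```

```bash
python3 plan.py 554.5 7.2 105 -0.275 1 0; cat > bar.py <<'E'
from h import *
p,W=cloud("top"); c=(554.5,7.2)
m=near(W,c,110,4,12); q=W[m][:,:2]-c
# plate edges: fit yaw/centre by maximising points inside 140x125 box and hull
from scipy.optimize import minimize
T=W[near(W,c,54,84,93)][:,:2]; r=np.hypot(*(T-c).T)
def f(v):
    d=T-v[:2]; r=np.hypot(*d.T); return np.minimum(0,r-34).__pow__(2).sum()+np.maximum(0,r-49).__pow__(2).sum()
s=minimize(f,[554.5,7.2],method="Nelder-Mead"); print('rim centre',s.x.round(1),s.fun,len(T))
E
python3 bar.py
python3 - <<'E'
import sys; sys.path.insert(0,'.')
from h import *
p,W=cloud("scene"); cv2.imwrite("pics/s3.png",cv2.resize(p[170:310,270:430,::-1],(686,600)))
E
```

```text
t 6.42 p [555.8   1.2 116.1] psi -0.274 rv [-0.001 -0.009  0.001] F [-1.  -0.2 -0.8] op 58.8 q6 1.71
[0.0, -0.12, -0.22, 0.44, -0.001, -0.009, 0.001]
rim centre [551.    7.4] 0.0 65
```

View pics/s3.png

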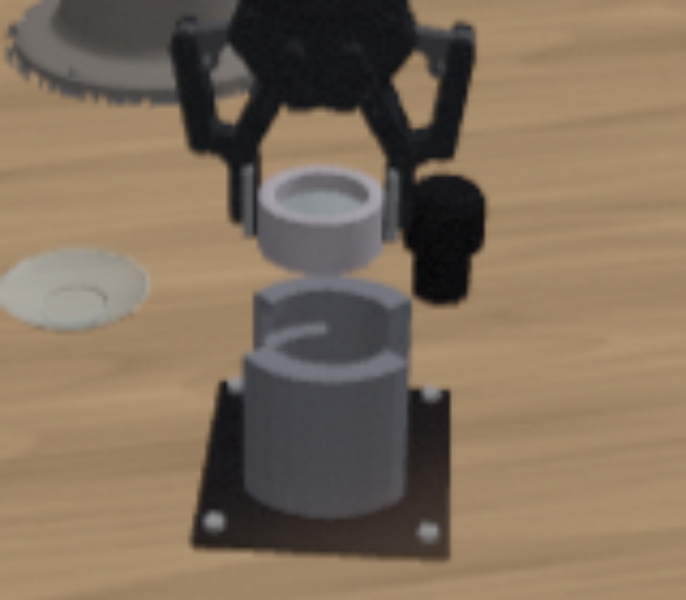

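```bash
cat > rel.py <<'E'
# fit axis of held cylinder (radius r, band z0..z1) & barrel outer wall in the scene camera
import sys
from h import *
from scipy.optimize import least_squares
def fit(W,c,r,z0,z1):
    q=W[near(W,c,r+8,z0,z1)][:,:2]; q=q[q[:,0]>c[0]]
    s=least_squares(lambda v:np.hypot(*(q-v).T)-r,c,loss="soft_l1"); return s.x.round(1),len(q),round(float(np.std(s.fun)),1)
p,W=cloud("scene"); s=env.sense(); t=s["tool_pos"]
print('tool',t.round(1),s["force"].round(1))
r,a,b=map(float,sys.argv[1:])
print('held',fit(W,t[:2],r,a,b)); print('barrel',fit(W,(554.5,7.2),49,20,80))
E
python3 rel.py 30 136 160
```

```text
tool [ 5.560e+02 -2.000e-01  1.158e+02] [ 0.5  0.8 -2.4]
held (array([ 5.59e+02, -1.00e-01]), 389, 7.1)
barrel (array([555.7,   7. ]), 896, 1.2)
```

Request:
carry_out(commands=[[0,-0.17,-0.27,0.4,0,-0.006,0],[0,0,0,0.4,0,0,0],[0,0,0,0.3,0,0,0],[0,0,0,0.1,0,0,0],[0,0,0,0,0,0,0]])

```text
time_s: 6.98
tool_pos: [554.1, 4.3, 82.5]
orientation: [0.001, 0.99, -0.138, 0.001]
force: [0.0, -0.8, -1.0]
opening: 59.1
```

```bash
python3 plan.py 552.8 7.8 3 -0.275 10 0
```

```text
t 6.98 p [554.1   4.3  82.5] psi -0.277 rv [ 0.001 -0.003 -0.002] F [ 0.  -0.8 -1. ] op 59.1 q6 1.72
[0.0, -0.01, -0.01, 0.32, 0.0, -0.0, -0.0]
[0.0, -0.01, -0.01, 0.32, 0.0, -0.0, -0.0]
[0.0, -0.01, -0.01, 0.32, 0.0, -0.0, -0.0]
[0.0, -0.01, -0.01, 0.32, 0.0, -0.0, -0.0]
[0.0, -0.01, -0.01, 0.32, 0.0, -0.0, -0.0]
[0.0, -0.01, -0.01, 0.32, 0.0, -0.0, -0.0]
[0.0, -0.01, -0.01, 0.32, 0.0, -0.0, -0.0]
[0.0, -0.01, -0.01, 0.32, 0.0, -0.0, -0.0]
[0.0, -0.01, -0.01, 0.32, 0.0, -0.0, -0.0]
[0.0, -0.01, -0.01, 0.32, 0.0, -0.0, -0.0]
```

Request:
carry_out(commands=[[0,-0.1,-0.15,0,0,0,0],[0,0,0,0.2,0,0,0],[0,0,0,0.3,0,0,0],[0,0,0,0.3,0,0,0],[0,0,0,0.1,0,0,0]])

```text
time_s: 7.4
tool_pos: [553.1, 7.8, 57.9]
orientation: [0.001, 0.99, -0.139, 0.002]
force: [-1.6, -0.3, -1.6]
opening: 59.2
```

Request:
carry_out(commands=[[0,0,0,0.4,0,0,0],[0,0,0,0.4,0,0,0],[0,0,0,0.4,0,0,0],[0,0,0,0.3,0,0,0],[0,0,0,0,0,0,0]])

```text
time_s: 7.82
tool_pos: [552.5, 7.8, 15.1]
orientation: [0.001, 0.99, -0.139, 0.001]
force: [-0.6, -0.3, -1.0]
opening: 59.4
```

```bash
python3 plan.py 552.8 7.8 0 -0.275 3 0
```

```text
t 7.82 p [552.5   7.8  15.1] psi -0.279 rv [ 0.002 -0.002 -0.004] F [-0.6 -0.3 -1. ] op 59.4 q6 1.73
[0.0, 0.0, -0.0, 0.2, 0.001, -0.001, -0.001]
[0.0, 0.0, -0.0, 0.2, 0.0, -0.0, -0.0]
[0.0, 0.0, -0.0, 0.2, 0.0, -0.0, -0.0]
```

Request:
carry_out(commands=[[0,0,0,0.2,0,0,0],[0,0,0,0.15,0,0,0],[0,0,0,0.1,0,0,0],[0,0,0,0.08,0,0,0],[0,0,0,0,0,0,0]])

```text
time_s: 8.23
tool_pos: [552.8, 7.7, 0.1]
orientation: [0.001, 0.99, -0.139, 0.001]
force: [0.1, 0.2, -1.7]
opening: 58.9
```

Request:
carry_out(commands=[[0,0,0,0.06,0,0,0],[0,0,0,0.06,0,0,0],[0,0,0,0.06,0,0,0],[0,0,0,0.06,0,0,0],[0,0,0,0,0,0,0]])

```text
time_s: 8.65
tool_pos: [553.5, 7.6, -3.0]
orientation: [0.001, 0.99, -0.139, 0.002]
force: [-2.8, 0.4, 7.4]
opening: 59.1
```

Request:
carry_out(commands=[[0.7,0,0,0,0,0,0],[0.7,0,0,0,0,0,0],[0.7,0,0,0,0,0,0],[0.7,0,0,-0.3,0,0,0],[0.7,0,0,-0.6,0,0,0]])

```text
time_s: 9.07
tool_pos: [552.4, 7.8, 19.1]
orientation: [0.001, 0.99, -0.139, 0.001]
force: [-0.5, -0.3, 0.7]
opening: 72.6
```

Request:
carry_out(commands=[[0.7,0,0,-0.9,0,0,0],[0.7,0,0,-1,0,0,0],[0.7,0,0,-1,0,0,0],[0.7,0,0,-1,0,0,0],[0.7,0,0,-0.5,0,0,0]])

```text
time_s: 9.48
tool_pos: [551.2, 8.2, 134.9]
orientation: [0.001, 0.99, -0.139, -0.001]
force: [1.0, -0.0, -0.2]
opening: 72.8
```

```bash
python3 plan.py 415 285.3 120 -0.275 13 1
```

```text
t 9.48 p [551.2   8.2 134.9] psi -0.279 rv [ 0.002  0.001 -0.004] F [ 1.  -0.  -0.2] op 72.8 q6 1.73
[1.0, -0.64, -0.7, 0.05, 0.0, 0.0, -0.0]
[1.0, -0.64, -0.7, 0.05, 0.0, 0.0, -0.0]
[1.0, -0.64, -0.7, 0.05, 0.0, 0.0, -0.0]
[1.0, -0.64, -0.7, 0.05, 0.0, 0.0, -0.0]
[1.0, -0.64, -0.7, 0.05, 0.0, 0.0, -0.0]
[1.0, -0.64, -0.7, 0.05, 0.0, 0.0, -0.0]
[1.0, -0.64, -0.7, 0.05, 0.0, 0.0, -0.0]
[1.0, -0.64, -0.7, 0.05, 0.0, 0.0, -0.0]
[1.0, -0.64, -0.7, 0.05, 0.0, 0.0, -0.0]
[1.0, -0.64, -0.7, 0.05, 0.0, 0.0, -0.0]
[1.0, -0.64, -0.7, 0.05, 0.0, 0.0, -0.0]
[1.0, -0.64, -0.7, 0.05, 0.0, 0.0, -0.0]
[1.0, -0.64, -0.7, 0.05, 0.0, 0.0, -0.0]
```

Request:
carry_out(commands=[[0.7,-0.65,-0.7,0,0,0,0],[0.7,-0.65,-0.7,0,0,0,0],[0.7,-0.65,-0.7,0,0,0,0],[0.7,-0.65,-0.7,0,0,0,0],[0.7,-0.65,-0.7,0,0,0,0]])

```text
time_s: 9.9
tool_pos: [501.0, 113.9, 142.5]
orientation: [0.001, 0.99, -0.143, 0.007]
force: [-0.1, 0.6, 0.4]
opening: 72.4
```

Request:
carry_out(commands=[[0.7,-0.65,-0.7,0,0,0,0],[0.7,-0.65,-0.7,0,0,0,0],[0.7,-0.65,-0.7,0,0,0,0],[0.7,-0.65,-0.7,0,0,0,0],[0.7,-0.65,-0.7,0,0,0,0]])

```text
time_s: 10.32
tool_pos: [444.9, 225.7, 144.4]
orientation: [0.0, 0.99, -0.143, 0.009]
force: [0.8, 0.2, -0.7]
opening: 72.7
```

```bash
python3 plan.py 415 285.3 80 -0.275 4 1; python3 - <<'E'
from h import *
p,W=cloud("top")
print('in barrel z (lens glass/rim top ~46)',[np.percentile(W[near(W,(554.5,7.2),r,10,80)][:,2],[5,50,95]).round(1) for r in(20,28)])
q=W[near(W,(554.5,7.2),31,38,52)];print(len(q),cv2.minEnclosingCircle(q[:,:2].astype(np.float32)))
E
```

```text
t 10.32 p [444.9 225.7 144.4] psi -0.287 rv [-0.002 -0.017 -0.012] F [ 0.8  0.2 -0.7] op 72.7 q6 2.18
[1.0, -0.47, -0.49, 0.64, -0.001, -0.004, -0.003]
[1.0, -0.46, -0.49, 0.64, -0.001, -0.004, -0.003]
[1.0, -0.46, -0.49, 0.64, -0.001, -0.004, -0.003]
[1.0, -0.45, -0.49, 0.64, -0.0, -0.0, -0.0]
in barrel z (lens glass/rim top ~46) [array([34. , 37.7, 41.1]), array([33.8, 39.6, 47.6])]
338 ((555.6346435546875, 7.0306901931762695), 29.712337493896484)
```

Request:
carry_out(commands=[[0.8,-0.5,-0.5,0.7,0,-0.008,-0.006],[0.8,-0.5,-0.5,0.7,0,-0.008,-0.006],[0.8,-0.4,-0.5,0.7,0,0,0],[0.8,-0.3,-0.4,0.5,0,0,0],[0.8,0,0,0.2,0,0,0]])

```text
time_s: 10.78
tool_pos: [415.5, 291.3, 76.6]
orientation: [-0.004, 0.991, -0.134, 0.004]
force: [-1.0, -0.9, 0.5]
opening: 76.5
```

```bash
python3 plan.py 415 285.3 -20 -0.275 5 0.8; python3 tip.py|head -3
```

```text
t 10.78 p [415.5 291.3  76.6] psi -0.269 rv [-0.009 -0.006  0.006] F [-1.  -0.9  0.5] op 76.5 q6 2.3
[0.8, 0.0, 0.05, 0.77, -0.002, -0.001, 0.001]
[0.8, 0.01, 0.05, 0.77, -0.002, -0.001, 0.001]
[0.8, 0.01, 0.05, 0.77, -0.0, -0.0, 0.0]
[0.8, 0.01, 0.05, 0.77, -0.0, -0.0, 0.0]
[0.8, 0.01, 0.05, 0.77, -0.0, -0.0, 0.0]
[415.6 290.4  76.2] 77.01544573711593 [0.1 0.5 0. ]
L [[6, 38, 32], [3, 39, 33], [0, 40, 33], [21, 33, 34], [23, 40, 34], [23, 35, 35], [18, 34, 35], [25, 36, 35], [14, 36, 35], [21, 41, 36], [21, 38, 36], [21, 36, 36]]
R [[-12, -43, 31], [-1, -43, 33], [1, -41, 34], [1, -46, 35], [-2, -40, 35], [-1, -43, 36], [-6, -49, 37], [0, -46, 37], [-4, -47, 38], [-1, -46, 39], [1, -42, 39], [1, -44, 40]]
```

Request:
carry_out(commands=[[0.8,0.03,0.15,0.7,-0.006,-0.005,0.003],[0.8,0,0.1,0.8,0,0,0],[0.8,0,0,0.8,0,0,0],[0.8,0,0,0.7,0,0,0],[0.8,0,0,0.4,0,0,0]])

```text
time_s: 11.25
tool_pos: [421.2, 283.3, -5.6]
orientation: [-0.004, 0.991, -0.136, 0.006]
force: [0.2, 0.1, -0.9]
opening: 76.9
```

```bash
python3 plan.py 415 285.3 -19 -0.275 2 0.8
```

```text
t 11.25 p [421.2 283.3  -5.6] psi -0.272 rv [-0.009 -0.01   0.003] F [ 0.2  0.1 -0.9] op 76.9 q6 2.28
[0.8, -0.13, -0.0, 0.27, -0.005, -0.005, 0.002]
[0.8, -0.13, -0.0, 0.27, -0.0, -0.0, 0.0]
```

Request:
carry_out(commands=[[0.8,-0.2,0,0.15,-0.006,-0.008,0],[0.8,-0.1,0,0.2,0,0,0],[0.8,0,0,0.15,0,0,0],[0.8,0,0,0,0,0,0],[0.8,0,0,0,0,0,0]])

```text
time_s: 11.67
tool_pos: [415.4, 284.3, -17.6]
orientation: [-0.001, 0.991, -0.136, 0.001]
force: [0.4, 0.3, -0.3]
opening: 76.5
```

```bash
python3 plan.py 415 285.3 -19 -0.275 1 0.8
```

```text
t 11.67 p [415.4 284.3 -17.6] psi -0.274 rv [-0.003 -0.003  0.001] F [ 0.4  0.3 -0.3] op 76.5 q6 2.29
[0.8, -0.02, -0.03, 0.05, -0.003, -0.003, 0.001]
```

Request:
carry_out(commands=[[0.4,0,-0.03,0.05,-0.002,-0.002,0],[0.2,0,0,0,0,0,0],[0,0,0,0,0,0,0],[0,0,0,0,0,0,0],[0,0,0,0,0,0,0]], newtons=40)

```text
time_s: 12.08
tool_pos: [417.0, 286.0, -16.6]
orientation: [-0.001, 0.991, -0.136, 0.002]
force: [-0.2, 0.3, 0.1]
opening: 58.0
```

Request:
carry_out(commands=[[0,0,0,-0.3,0,0,0],[0,0,0,-0.8,0,0,0],[0,0,0,-1,0,0,0],[0,0,0,-1,0,0,0],[0,0,0,-1,0,0,0]])

```text
time_s: 12.5
tool_pos: [412.6, 283.8, 85.8]
orientation: [0.002, 0.991, -0.136, -0.004]
force: [0.3, 0.9, 0.0]
opening: 58.2
```

Request:
carry_out(commands=[[0,0.3,0.3,-0.8,0,0,0],[0,0.6,0.65,-0.4,0,0,0],[0,0.65,0.7,0,0,0,0],[0,0.65,0.7,0,0,0,0],[0,0.65,0.7,0,0,0,0]])

```text
time_s: 12.92
tool_pos: [463.2, 193.2, 127.0]
orientation: [-0.002, 0.991, -0.132, 0.002]
force: [0.1, -0.1, -0.6]
opening: 58.6
```

```bash
python3 plan.py 553.5 7.5 120 -0.275 10 0
```

```text
t 12.92 p [463.2 193.2 127. ] psi -0.265 rv [-0.004 -0.004  0.01 ] F [ 0.1 -0.1 -0.6] op 58.6 q6 2.08
[0.0, 0.54, 0.62, 0.03, -0.0, -0.0, 0.001]
[0.0, 0.54, 0.62, 0.03, -0.0, -0.0, 0.001]
[0.0, 0.54, 0.62, 0.03, -0.0, -0.0, 0.0]
[0.0, 0.54, 0.62, 0.03, -0.0, -0.0, 0.0]
[0.0, 0.54, 0.62, 0.03, -0.0, -0.0, 0.0]
[0.0, 0.54, 0.62, 0.03, -0.0, -0.0, 0.0]
[0.0, 0.54, 0.62, 0.03, -0.0, -0.0, 0.0]
[0.0, 0.54, 0.62, 0.03, -0.0, -0.0, 0.0]
[0.0, 0.54, 0.62, 0.03, -0.0, -0.0, 0.0]
[0.0, 0.54, 0.62, 0.03, -0.0, -0.0, 0.0]
```

Request:
carry_out(commands=[[0,0.6,0.68,0,0,0,0.005],[0,0.6,0.68,0,0,0,0.005],[0,0.6,0.68,0,0,0,0],[0,0.6,0.68,0,0,0,0],[0,0.6,0.68,0,0,0,0]])

```text
time_s: 13.33
tool_pos: [514.2, 85.9, 130.4]
orientation: [-0.002, 0.991, -0.137, 0.003]
force: [1.0, 0.1, -0.5]
opening: 58.3
```

Request:
carry_out(commands=[[0,0.55,0.65,0,0,0,0],[0,0.55,0.6,0,0,0,0],[0,0.4,0.5,0,0,0,0],[0,0.2,0.2,0,0,0,0],[0,0,0,0,0,0,0]])

```text
time_s: 13.75
tool_pos: [543.8, 20.2, 132.7]
orientation: [-0.002, 0.99, -0.139, 0.004]
force: [0.2, -0.3, -0.9]
opening: 57.9
```

```bash
python3 plan.py 553.5 7.5 90 -0.275 1 0; python3 rel.py 30 138 156; python3 - <<'E'
from h import *
p,W=cloud("scene"); cv2.imwrite("pics/s4.png",cv2.resize(p[170:310,270:430,::-1],(686,600)))
E
```

```text
t 13.75 p [543.8  20.2 132.7] psi -0.28 rv [-0.004 -0.008 -0.005] F [ 0.2 -0.3 -0.9] op 57.9 q6 1.74
[0.0, 0.5, 0.39, 1.71, -0.004, -0.008, -0.005]
tool [543.4  20.9 132.7] [ 0.1 -0.1 -1.5]
held (array([543.2,  20. ]), 68, 1.3)
barrel (array([555.7,   6.8]), 888, 1.2)
```

View pics/s4.png

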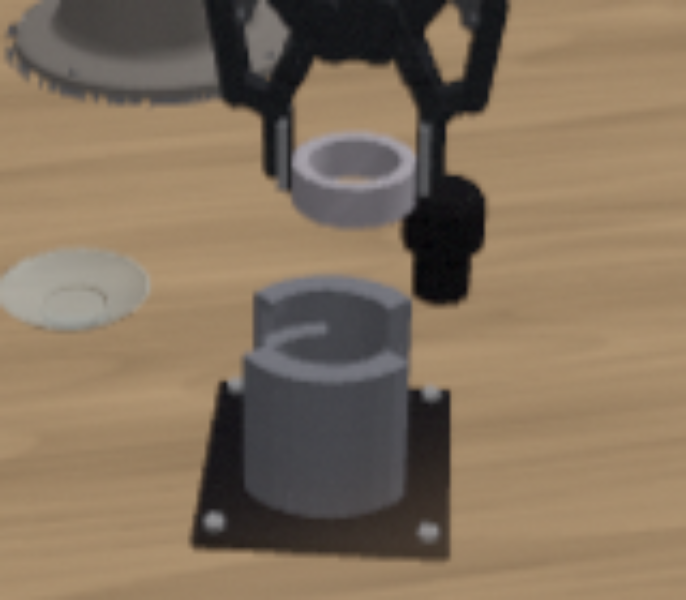

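Request:
carry_out(commands=[[0,0.7,0.45,0.3,-0.004,-0.008,-0.005],[0,0,0,0.3,0,0,0],[0,0,0,0.3,0,0,0],[0,0,0,0.2,0,0,0],[0,0,0,0,0,0,0]])

```text
time_s: 14.27
tool_pos: [554.7, 11.3, 104.2]
orientation: [-0.001, 0.991, -0.134, -0.001]
force: [0.5, 0.0, -1.0]
opening: 58.3
```

```bash
python3 plan.py 555.8 7.6 80 -0.275 1 0
```

```text
t 14.27 p [554.7  11.3 104.2] psi -0.268 rv [-0.002  0.003  0.007] F [ 0.5  0.  -1. ] op 58.3 q6 1.72
[0.0, 0.09, 0.13, 0.97, -0.002, 0.003, 0.007]
```

Request:
carry_out(commands=[[0,0.1,0.17,0.2,-0.002,0.003,0.006],[0,0,0,0.3,0,0,0],[0,0,0,0.3,0,0,0],[0,0,0,0.1,0,0,0],[0,0,0,0,0,0,0]])

```text
time_s: 14.68
tool_pos: [554.8, 8.2, 79.4]
orientation: [0.0, 0.991, -0.136, -0.0]
force: [1.1, -0.5, -0.1]
opening: 58.3
```

```bash
python3 plan.py 555.8 7.6 32 -0.275 4 0
```

```text
t 14.68 p [554.8   8.2  79.4] psi -0.273 rv [0.    0.    0.002] F [ 1.1 -0.5 -0.1] op 58.3 q6 1.72
[0.0, 0.01, 0.0, 0.47, 0.0, 0.0, 0.001]
[0.0, 0.01, 0.0, 0.47, 0.0, 0.0, 0.0]
[0.0, 0.01, 0.0, 0.47, 0.0, 0.0, 0.0]
[0.0, 0.01, 0.0, 0.47, 0.0, 0.0, 0.0]
```

Request:
carry_out(commands=[[0,0.04,0.02,0.3,0,0,0],[0,0,0,0.4,0,0,0],[0,0,0,0.4,0,0,0],[0,0,0,0.3,0,0,0],[0,0,0,0,0,0,0]])

```text
time_s: 15.1
tool_pos: [555.7, 7.2, 40.8]
orientation: [0.0, 0.991, -0.136, -0.0]
force: [-0.6, -0.2, -1.2]
opening: 58.6
```

Request:
carry_out(commands=[[0,0,0,0.1,0,0,0],[0,0,0,0.1,0,0,0],[0,0,0,0.05,0,0,0],[0,0,0,0,0,0,0],[0,0,0,0,0,0,0]])

```text
time_s: 15.52
tool_pos: [555.7, 7.2, 33.4]
orientation: [0.0, 0.991, -0.136, -0.0]
force: [-0.9, -0.6, -0.6]
opening: 58.6
```

Request:
carry_out(commands=[[0,0,0,0.08,0,0,0],[0,0,0,0.08,0,0,0],[0,0,0,0.06,0,0,0],[0,0,0,0.06,0,0,0],[0,0,0,0,0,0,0]])

```text
time_s: 15.93
tool_pos: [556.7, 7.1, 27.8]
orientation: [0.0, 0.991, -0.136, 0.001]
force: [-2.4, 0.0, 6.7]
opening: 58.4
```

Request:
carry_out(commands=[[0.7,0,0,0,0,0,0],[0.7,0,0,0,0,0,0],[0.7,0,0,0,0,0,0],[0.7,0,0,-0.3,0,0,0],[0.7,0,0,-0.6,0,0,0]])

```text
time_s: 16.35
tool_pos: [555.1, 7.3, 48.8]
orientation: [0.0, 0.991, -0.136, -0.001]
force: [-0.3, -0.1, 0.1]
opening: 72.7
```

Request:
carry_out(commands=[[0.7,0,0,-0.9,0,0,0],[0.7,0,0,-1,0,0,0],[0.7,0,0,-1,0,0,0],[0.7,0,0,-0.8,0,0,0],[0.7,0,0,-0.2,0,0,0]])

```text
time_s: 16.77
tool_pos: [555.1, 7.3, 153.0]
orientation: [0.0, 0.991, -0.136, -0.001]
force: [-0.0, -0.6, 0.5]
opening: 73.0
```

```bash
python3 plan.py 407 -316.2 130 0.45 15 0.7
```

```text
t 16.77 p [555.1   7.3 153. ] psi -0.273 rv [-0.     0.002 -0.723] F [-0.  -0.6  0.5] op 73.0 q6 1.72
[0.7, -0.15, 0.94, 0.06, -0.0, 0.0, -0.048]
[0.7, -0.19, 0.93, 0.06, -0.0, 0.0, -0.048]
[0.7, -0.24, 0.92, 0.06, -0.0, 0.0, -0.048]
[0.7, -0.28, 0.91, 0.06, -0.0, 0.0, -0.048]
[0.7, -0.32, 0.89, 0.06, -0.0, 0.0, -0.048]
[0.7, -0.37, 0.87, 0.06, -0.0, 0.0, -0.048]
[0.7, -0.41, 0.86, 0.06, -0.0, 0.0, -0.048]
[0.7, -0.45, 0.84, 0.06, -0.0, 0.0, -0.048]
[0.7, -0.49, 0.81, 0.06, -0.0, 0.0, -0.048]
[0.7, -0.53, 0.79, 0.06, -0.0, 0.0, -0.048]
[0.7, -0.57, 0.76, 0.06, -0.0, 0.0, -0.048]
[0.7, -0.6, 0.73, 0.06, -0.0, 0.0, -0.048]
[0.7, -0.64, 0.7, 0.06, -0.0, 0.0, -0.048]
[0.7, -0.67, 0.67, 0.06, -0.0, 0.0, -0.048]
[0.7, -0.7, 0.64, 0.06, -0.0, 0.0, -0.048]
```

Request:
carry_out(commands=[[0.7,-0.15,0.94,0,0,0,-0.05],[0.7,-0.19,0.93,0,0,0,-0.05],[0.7,-0.24,0.92,0,0,0,-0.05],[0.7,-0.28,0.91,0,0,0,-0.05],[0.7,-0.32,0.9,0,0,0,-0.05]])

```text
time_s: 17.18
tool_pos: [507.1, -100.7, 154.5]
orientation: [-0.0, 1.0, -0.003, 0.002]
force: [-0.0, 0.0, -0.7]
opening: 72.6
```

Request:
carry_out(commands=[[0.7,-0.37,0.87,0,0,0,-0.05],[0.7,-0.41,0.86,0,0,0,-0.05],[0.7,-0.45,0.84,0,0,0,-0.05],[0.7,-0.5,0.8,0,0,0,-0.05],[0.7,-0.55,0.8,0,0,0,-0.05]])

```text
time_s: 17.6
tool_pos: [456.2, -214.5, 151.7]
orientation: [-0.001, 0.992, 0.129, 0.0]
force: [-0.2, -0.9, 0.4]
opening: 72.5
```

```bash
python3 plan.py 407 -316.2 130 0.5 5 0.7;  python3 - <<'E'
from h import *
p,W=cloud("top"); c=(554.5,7.2)
q=W[near(W,c,31,55,80)]; print('spacer top z',np.median(q[:,2]).round(1),len(q),cv2.minEnclosingCircle(q[:,:2].astype(np.float32)),'tilt',np.linalg.lstsq(np.c_[q[:,:2]-c,np.ones(len(q))],q[:,2],rcond=None)[0].round(3))
print('through hole',np.median(W[near(W,c,18,10,80)][:,2]))
c=(406.7,-316)
q=W[near(W,c,60,3,14)]; d=q[:,:2]-c; r=np.hypot(*d.T); s=(r>32)&(r<44); 
a=np.arctan2(d[s,1],d[s,0]); k=np.abs(np.sin(a-1.39-np.pi/2))<.3; print('ring yaw',0.5*np.angle(np.exp(2j*(a[k]-np.pi/2)).mean()),k.sum())
q=W[near(W,c,40,44,60)]; print(cv2.minEnclosingCircle(q[:,:2].astype(np.float32)),q[:,2].max())
b=cv2.resize(p[205:280,260:345,::-1],(400,353)); e=cv2.resize(p[270:335,400:475,::-1],(400,353)); cv2.imwrite("pics/t5.png",np.hstack([b,e]))
E
```

```text
t 17.6 p [ 456.2 -214.5  151.7] psi 0.258 rv [-0.002 -0.001 -0.242] F [-0.2 -0.9  0.4] op 72.5 q6 0.72
[0.7, -0.59, 0.69, 0.17, -0.0, -0.0, -0.048]
[0.7, -0.62, 0.66, 0.17, -0.0, -0.0, -0.048]
[0.7, -0.65, 0.63, 0.17, -0.0, -0.0, -0.048]
[0.7, -0.68, 0.59, 0.17, -0.0, -0.0, -0.048]
[0.7, -0.71, 0.56, 0.17, -0.0, -0.0, -0.048]
spacer top z 67.0 248 ((555.1015625, 7.516628265380859), 29.915267944335938) tilt [ 2.0000e-02 -1.5000e-02  6.7075e+01]
through hole 37.80877452907354
ring yaw nan 0<stdin>:7: RuntimeWarning: Mean of empty slice.
  ret = ret.dtype.type(ret / rcount)
Traceback (most recent call last):
ValueError: zero-size array to reduction operation maximum which has no identity
```

Request:
carry_out(commands=[[0.7,-0.6,0.7,0.3,0,0,-0.05],[0.7,-0.65,0.65,0.4,0,0,-0.05],[0.7,-0.65,0.6,0.5,0,0,-0.05],[0.7,-0.65,0.55,0.5,0,0,-0.05],[0.7,-0.4,0.3,0.3,0,0,-0.05]])

```text
time_s: 18.07
tool_pos: [407.8, -313.1, 99.5]
orientation: [0.001, 0.967, 0.256, 0.001]
force: [0.1, 1.2, 0.4]
opening: 72.5
```

```bash
python3 plan.py 407 -316.2 60 0.5 3 0.7
```

```text
t 18.07 p [ 407.8 -313.1   99.5] psi 0.519 rv [ 0.002 -0.001  0.019] F [0.1 1.2 0.4] op 72.5 q6 0.25
[0.7, -0.03, 0.03, 0.53, 0.001, -0.0, 0.006]
[0.7, -0.03, 0.03, 0.53, 0.001, -0.0, 0.006]
[0.7, -0.03, 0.03, 0.53, 0.0, -0.0, 0.0]
```

Request:
carry_out(commands=[[0.7,-0.05,0.1,0.4,0,0,0],[0.7,0,0,0.5,0,0,0],[0.7,0,0,0.5,0,0,0],[0.7,0,0,0.2,0,0,0],[0.7,0,0,0,0,0,0]])

```text
time_s: 18.48
tool_pos: [406.1, -315.9, 53.5]
orientation: [-0.002, 0.968, 0.252, -0.0]
force: [-0.0, 0.2, 0.2]
opening: 72.8
```

```bash
python3 plan.py 407 -316.2 3.5 0.5 4 0.7; python3 tip.py | head -3; python3 rel.py 28 16 48|head -2
```

```text
t 18.48 p [ 406.1 -315.9   53.5] psi 0.509 rv [-0.003 -0.     0.009] F [-0.   0.2  0.2] op 72.8 q6 0.25
[0.7, 0.01, 0.01, 0.5, -0.001, -0.0, 0.002]
[0.7, 0.01, 0.01, 0.5, -0.0, -0.0, 0.0]
[0.7, 0.01, 0.01, 0.5, -0.0, -0.0, 0.0]
[0.7, 0.01, 0.01, 0.5, -0.0, -0.0, 0.0]
[ 406.3 -315.8   53.9] 72.78607351035478 [-0.  -0.2  0.6]
L [[15, 24, -16], [26, 13, -15], [15, 22, -15], [-13, 16, -15], [8, 26, -15], [23, 16, -15], [-11, 19, -14], [20, 18, -14], [17, 20, -13], [-15, 14, -13], [23, 20, -13], [26, 14, -13]]
R [[13, -25, -16], [24, -16, -16], [25, -13, -15], [-11, -18, -15], [16, -23, -15], [22, -16, -14], [17, -20, -14], [23, -18, -13], [22, -20, -13], [-4, -22, -13], [-8, -20, -13], [-15, -15, -12]]
tool [ 406.6 -316.3   54.7] [ 0.6 -0.3  0.1]
held (array([ 406.7, -316.2]), 293, 1.6)
```

Ring centred under the jaws (scene fit 406.7, -316.2). Descend and grip.

Request:
carry_out(commands=[[0.7,0,0,0.4,0,0,0],[0.7,0,0,0.5,0,0,0],[0.7,0,0,0.5,0,0,0],[0.7,0,0,0.3,0,0,0],[0.7,0,0,0,0,0,0]])

```text
time_s: 19.0
tool_pos: [409.6, -317.0, 12.4]
orientation: [0.003, 0.968, 0.252, 0.002]
force: [0.5, -0.4, -0.5]
opening: 72.7
```

```bash
python3 plan.py 406.7 -316.2 3.5 0.5 1 0.7; python3 - <<'E'
from h import *
# ring pins from scene camera
p,W=cloud("scene"); c=np.array((406.7,-316.2))
q=W[near(W,c,60,2,14)]; d=q[:,:2]-c; r=np.hypot(*d.T); s=(r>33)&(r<43)&(q[:,2]>3.5); a=np.degrees(np.arctan2(d[s,1],d[s,0]))
print(np.c_[a,r[s],q[s,2]].round(0).astype(int).tolist())
E
```

```text
t 19.0 p [ 409.6 -317.    12.4] psi 0.51 rv [ 0.006 -0.003  0.01 ] F [ 0.5 -0.4 -0.5] op 72.7 q6 0.25
[0.7, -0.09, -0.09, 0.36, 0.006, -0.003, 0.01]
[[-105, 40, 9], [-101, 36, 10], [-104, 35, 9], [-108, 33, 8], [79, 35, 10], [80, 37, 10], [83, 39, 9], [-97, 40, 10], [-98, 38, 9], [-98, 36, 9], [-98, 34, 9], [71, 34, 11], [72, 36, 10], [73, 38, 10], [77, 40, 8], [81, 41, 6], [-97, 41, 7], [-99, 39, 6], [-94, 36, 8], [-99, 34, 6], [69, 34, 9], [71, 36, 8], [72, 38, 7], [74, 40, 7], [-95, 36, 5], [-89, 33, 6], [74, 35, 4], [75, 37, 4], [75, 39, 4]]
```

Request:
carry_out(commands=[[0.7,-0.1,-0.1,0.3,0.005,-0.003,0],[0.7,0,0,0.12,0,0,0],[0.3,0,0,0,0,0,0],[0.1,0,0,0,0,0,0],[0,0,0,0,0,0,0]], newtons=60)

```text
time_s: 19.47
tool_pos: [407.0, -316.8, 3.9]
orientation: [0.002, 0.968, 0.252, 0.001]
force: [-0.0, 0.6, -1.7]
opening: 54.6
```

Request:
carry_out(commands=[[-0.2,0,0,0,0,0,0],[-0.2,0,0,0,0,0,0],[-0.2,0,0,-0.3,0,0,0],[-0.2,0,0,-0.8,0,0,0],[-0.2,0,0,-1,0,0,0]])

```text
time_s: 19.88
tool_pos: [404.3, -314.2, 54.2]
orientation: [-0.003, 0.968, 0.252, -0.002]
force: [0.3, 0.3, -1.1]
opening: 54.9
```

```bash
python3 plan.py 555.1 7.4 150 0.415 15 -0.2
```

```text
t 19.88 p [ 404.3 -314.2   54.2] psi 0.51 rv [-0.006  0.003  0.095] F [ 0.3  0.3 -1.1] op 54.9 q6 0.25
[-0.2, 0.77, -0.55, -0.25, -0.0, 0.0, 0.006]
[-0.2, 0.77, -0.56, -0.25, -0.0, 0.0, 0.006]
[-0.2, 0.76, -0.56, -0.25, -0.0, 0.0, 0.006]
[-0.2, 0.76, -0.57, -0.25, -0.0, 0.0, 0.006]
[-0.2, 0.76, -0.57, -0.25, -0.0, 0.0, 0.006]
[-0.2, 0.75, -0.58, -0.25, -0.0, 0.0, 0.006]
[-0.2, 0.75, -0.58, -0.25, -0.0, 0.0, 0.006]
[-0.2, 0.74, -0.59, -0.25, -0.0, 0.0, 0.006]
[-0.2, 0.74, -0.59, -0.25, -0.0, 0.0, 0.006]
[-0.2, 0.74, -0.6, -0.25, -0.0, 0.0, 0.006]
[-0.2, 0.73, -0.6, -0.25, -0.0, 0.0, 0.006]
[-0.2, 0.73, -0.6, -0.25, -0.0, 0.0, 0.006]
[-0.2, 0.73, -0.61, -0.26, -0.0, 0.0, 0.006]
[-0.2, 0.72, -0.61, -0.26, -0.0, 0.0, 0.006]
[-0.2, 0.72, -0.62, -0.26, -0.0, 0.0, 0.0]
```

Request:
carry_out(commands=[[-0.2,0.5,-0.3,-1,0,0,0.006],[-0.2,0.77,-0.56,-1,0,0,0.006],[-0.2,0.77,-0.56,-0.6,0,0,0.006],[-0.2,0.77,-0.57,-0.2,0,0,0.006],[-0.2,0.77,-0.57,0,0,0,0.006]])

```text
time_s: 20.3
tool_pos: [454.9, -217.9, 135.0]
orientation: [0.002, 0.972, 0.233, 0.001]
force: [0.3, -0.7, -1.5]
opening: 54.6
```

Request:
carry_out(commands=[[-0.2,0.77,-0.58,0,0,0,0.006],[-0.2,0.77,-0.58,0,0,0,0.006],[-0.2,0.77,-0.6,0,0,0,0.006],[-0.2,0.77,-0.6,0,0,0,0.006],[-0.2,0.77,-0.6,0,0,0,0.006]])

```text
time_s: 20.72
tool_pos: [510.8, -103.7, 139.6]
orientation: [0.004, 0.976, 0.217, 0.003]
force: [0.1, -1.1, -2.1]
opening: 55.0
```

```bash
python3 plan.py 555.1 7.4 130 0.415 5 -0.2
```

```text
t 20.72 p [ 510.8 -103.7  139.6] psi 0.438 rv [ 0.009 -0.005  0.023] F [ 0.1 -1.1 -2.1] op 55.0 q6 0.79
[-0.2, 0.7, -0.66, 0.07, 0.002, -0.001, 0.005]
[-0.2, 0.69, -0.66, 0.07, 0.002, -0.001, 0.005]
[-0.2, 0.69, -0.66, 0.08, 0.002, -0.001, 0.005]
[-0.2, 0.69, -0.66, 0.08, 0.002, -0.001, 0.005]
[-0.2, 0.69, -0.67, 0.08, 0.0, -0.0, 0.0]
```

Request:
carry_out(commands=[[-0.2,0.7,-0.66,0,0.005,-0.003,0.006],[-0.2,0.7,-0.66,0,0.003,-0.002,0.006],[-0.2,0.7,-0.66,0,0,0,0.006],[-0.2,0.6,-0.6,0,0,0,0.004],[-0.2,0.3,-0.3,0,0,0,0]])

```text
time_s: 21.13
tool_pos: [551.0, 0.4, 142.2]
orientation: [0.0, 0.978, 0.207, 0.001]
force: [0.3, 0.1, -1.5]
opening: 54.7
```

```bash
python3 plan.py 555.1 7.4 120 0.415 1 -0.2
```

```text
t 21.13 p [5.510e+02 4.000e-01 1.422e+02] psi 0.417 rv [ 0.001 -0.002  0.002] F [ 0.3  0.1 -1.5] op 54.7 q6 1.02
[-0.2, 0.26, -0.19, 0.89, 0.001, -0.002, 0.002]
```

Request:
carry_out(commands=[[-0.2,0.2,-0.12,0.3,0,0,0],[-0.2,0,0,0.3,0,0,0],[-0.2,0,0,0.2,0,0,0],[-0.2,0,0,0,0,0,0],[-0.2,0,0,0,0,0,0]])

```text
time_s: 21.55
tool_pos: [553.7, 5.0, 120.0]
orientation: [0.001, 0.978, 0.208, 0.0]
force: [-0.1, 0.1, -0.8]
opening: 54.6
```

```bash
python3 plan.py 555.1 7.4 95 0.415 1 -0.2; python3 - <<'E'
from h import *
s=env.sense(); t=s["tool_pos"]; u=t[2]-3.8
p,W=cloud("scene"); cv2.imwrite("pics/s6.png",cv2.resize(p[170:310,270:430,::-1],(686,600)))
from rel import fit
print('ring flange',fit(W,t[:2],30,u+1,u+11)); c=t[:2]
q=W[near(W,c,46,u-3,u+14)]; d=q[:,:2]-c; r=np.hypot(*d.T); k=(r>34)&(r<43); a=np.degrees(np.arctan2(d[k,1],d[k,0])); print(np.c_[a,r[k],q[k,2]-u].round().astype(int).tolist())
E
```

```text
t 21.55 p [553.7   5.  120. ] psi 0.419 rv [0.001 0.    0.004] F [-0.1  0.1 -0.8] op 54.6 q6 1.02
[-0.2, 0.09, -0.07, 1.0, 0.001, 0.0, 0.004]
tool [553.9   5.  120.3] [-0.2  0.2 -2. ]Traceback (most recent call last):
  File "<stdin>", line 4, in <module>
  File "rel.py", line 10, in <module>
    r,a,b=map(float,sys.argv[1:])
    ^^^^^
ValueError: not enough values to unpack (expected 3, got 0)
```

```bash
ls pics; python3 rel.py 30 101 111
```

```text
s1.png
s2.png
s3.png
s4.png
s6.png
scene0.png
t1.png
top0.png
top0c.png
tool [554.2   5.2 120.6] [ 0.4  0.2 -1.5]
held (array([554.2,   5.2]), 0, nan)
barrel (array([555.7,   6.9]), 893, 1.5)
  ret = _var(a, axis=axis, dtype=dtype, out=out, ddof=ddof,
  arrmean = um.true_divide(arrmean, div, out=arrmean,
  ret = ret.dtype.type(ret / rcount)
```

```bash
sed -i 's/^r,a,b=.*/r,a,b=map(float,sys.argv[1:4])/' rel.py; cat >> rel.py <<'E'
if len(sys.argv)>4:
    c=t[:2]; u=a-1; q=W[near(W,c,46,u-3,u+14)]; d=q[:,:2]-c; rr=np.hypot(*d.T); k=(rr>34)&(rr<43)
    an=np.degrees(np.arctan2(d[k,1],d[k,0])); print(np.c_[an,rr[k],q[k,2]-u].round().astype(int).tolist())
E
python3 rel.py 30 118 127 1
```

```text
tool [554.4   5.3 120.8] [ 0.5  0.1 -2.1]
held (array([554.3,   6. ]), 123, 1.9)
barrel (array([555.7,   6.8]), 884, 1.5)
[[-103, 40, 11], [-104, 38, 10], [-106, 36, 9], [-104, 40, 8], [-102, 38, 9], [-102, 36, 9], [-99, 34, 10], [-100, 40, 7], [-103, 38, 6], [-97, 36, 8], [-99, 34, 7], [75, 36, 8], [72, 38, 9], [74, 40, 9], [-102, 40, 4], [-99, 38, 5], [-104, 36, 3], [-102, 34, 4], [66, 34, 8], [65, 36, 9], [68, 38, 8], [69, 40, 8], [68, 34, 6], [66, 36, 7], [64, 39, 8], [67, 40, 7], [71, 34, 2], [66, 36, 4], [66, 39, 4], [67, 41, 4]]
```

View pics/s6.png

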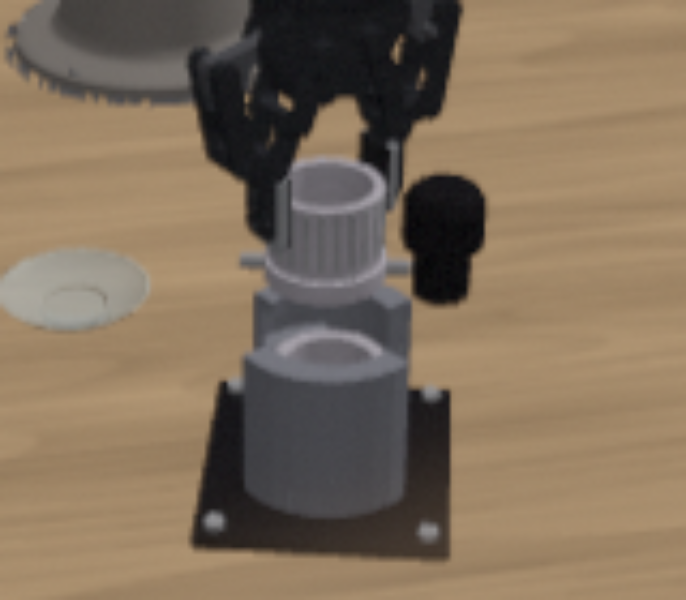

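Request:
carry_out(commands=[[-0.2,0.1,-0.05,0.2,0,0,0],[-0.2,0,0,0.3,0,0,0],[-0.2,0,0,0.3,0,0,0],[-0.2,0,0,0.3,0,0,0],[-0.2,0,0,0,0,0,0]])

```text
time_s: 22.17
tool_pos: [556.8, 6.9, 91.3]
orientation: [0.001, 0.978, 0.208, 0.002]
force: [-0.2, -0.4, -1.9]
opening: 54.8
```

```bash
python3 plan.py 555.3 7 76 0.415 2 -0.2
```

```text
t 22.17 p [556.8   6.9  91.3] psi 0.418 rv [ 0.003 -0.003  0.003] F [-0.2 -0.4 -1.9] op 54.8 q6 1.03
[-0.2, -0.03, -0.01, 0.31, 0.001, -0.002, 0.002]
[-0.2, -0.03, -0.01, 0.31, 0.0, -0.0, 0.0]
```

Request:
carry_out(commands=[[-0.2,-0.06,0,0.15,0.002,-0.003,0],[-0.2,0,0,0.2,0,0,0],[-0.2,0,0,0.15,0,0,0],[-0.2,0,0,0.08,0,0,0],[-0.2,0,0,0,0,0,0]])

```text
time_s: 22.58
tool_pos: [554.8, 6.4, 74.2]
orientation: [-0.0, 0.978, 0.208, -0.001]
force: [0.3, -0.1, -1.7]
opening: 55.3
```

Request:
carry_out(commands=[[-0.2,0,0,0.06,0,0,0],[-0.2,0,0,0.06,0,0,0],[-0.2,0,0,0.05,0,0,0],[-0.2,0,0,0,0,0,0],[-0.2,0,0,0,0,0,0]])

```text
time_s: 23.0
tool_pos: [555.4, 6.4, 71.6]
orientation: [0.0, 0.978, 0.208, 0.0]
force: [-1.6, -0.0, 1.6]
opening: 55.2
```

Request:
carry_out(commands=[[-0.2,0,0,0.02,0,0,0.1],[-0.2,0,0,0,0,0,0.12],[-0.2,0,0,0,0,0,0.12],[-0.2,0,0,0,0,0,0.12],[-0.2,0,0,0,0,0,0.12]])

```text
time_s: 23.42
tool_pos: [556.9, 6.1, 71.6]
orientation: [0.001, 0.996, -0.09, 0.002]
force: [0.8, -0.1, -0.4]
opening: 54.8
```

```bash
python3 plan.py 555.3 7 71 -1.0 1 -0.2; python3 rel.py 28 88 94 ; python3 -c "
from plant import env;print(env.sense()['moment'])"
```

```text
t 23.42 p [556.9   6.1  71.6] psi -0.181 rv [-0.001 -0.005  0.819] F [ 0.8 -0.1 -0.4] op 54.8 q6 1.63
[-0.2, -0.07, -0.03, 0.02, -0.001, -0.005, 0.125]
tool [557.    6.   71.7] [ 0.6 -0.1 -0.8]
held (array([556.9,   5.7]), 73, 2.2)
barrel (array([555.7,   6.8]), 893, 1.8)
[ 0.0348193  -0.00683129 -0.00876697]
```

Request:
carry_out(commands=[[-0.2,-0.05,-0.03,0.05,0,-0.004,0.1],[-0.2,0,0,0.03,0,0,0.1],[-0.2,0,0,0.03,0,0,0.1],[-0.2,0,0,0.03,0,0,0.1],[-0.2,0,0,0.02,0,0,0.1]])

```text
time_s: 23.88
tool_pos: [558.2, 7.7, 69.5]
orientation: [-0.001, 0.941, -0.34, 0.003]
force: [0.9, 3.5, -2.1]
opening: 54.5
```

```bash
python3 plan.py 555.3 7 68.5 -1.0 1 -0.2; python3 -c "
from plant import env;print(env.sense()['moment'])"
```

```text
t 23.88 p [558.2   7.7  69.5] psi -0.693 rv [-0.005 -0.005  0.307] F [ 0.9  3.5 -2.1] op 54.5 q6 2.14
[-0.2, -0.07, 0.1, 0.04, -0.005, -0.005, 0.125]
[0.46434634 0.05901647 0.43277184]
```

Request:
carry_out(commands=[[-0.2,-0.04,0.03,0.03,0,-0.004,0.1],[-0.2,0,0,0.02,0,0,0.1],[-0.2,0,0,0.02,0,0,0.1],[-0.2,0,0,0.02,0,0,0.08],[-0.2,0,0,0,0,0,0.05]])

```text
time_s: 24.3
tool_pos: [559.1, 3.3, 68.5]
orientation: [0.002, 0.848, -0.53, 0.006]
force: [-1.4, 0.1, -3.7]
opening: 54.8
```

```bash
python3 plan.py 555.3 7 68.5 -1.0 1 -0.2; python3 -c "
from plant import env;print(env.sense()['moment'])"; python3 rel.py 28 90 96
```

```text
t 24.3 p [559.1   3.3  68.5] psi -1.118 rv [-0.003 -0.012 -0.118] F [-1.4  0.1 -3.7] op 54.8 q6 2.57
[-0.2, -0.2, 0.07, -0.0, -0.003, -0.012, -0.118]
[-0.02840954 -0.04218213  1.64433146]
tool [559.3   3.   68.5] [ 1.8 -7.2 -0.9]
held (array([559.4,   9. ]), 46, 2.4)
barrel (array([555.8,   6.9]), 892, 1.6)
```

Request:
carry_out(commands=[[-0.2,0,0,0,0,0,0],[0.7,0,0,0,0,0,0],[0.7,0,0,0,0,0,0],[0.7,0,0,0,0,0,0],[0.7,0,0,-0.2,0,0,0]])

```text
time_s: 24.77
tool_pos: [559.0, 3.3, 72.8]
orientation: [0.001, 0.849, -0.528, 0.006]
force: [0.2, -0.5, -0.2]
opening: 72.4
```

Request:
carry_out(commands=[[0.7,0,0,-0.6,0,0,-0.05],[0.7,0,0,-1,0,0,-0.1],[0.7,0,0,-1,0,0,-0.1],[0.7,0,0,-1,0,0,-0.1],[0.7,0,0,-0.6,0,0,-0.1]])

```text
time_s: 25.18
tool_pos: [556.0, 5.2, 180.3]
orientation: [0.003, 0.949, -0.316, 0.001]
force: [-0.1, -0.0, 0.7]
opening: 72.5
```

Request:
carry_out(commands=[[0.7,-1,-0.3,0,0,0,-0.1],[0.7,-1,-0.3,0,0,0,-0.1],[0.7,-1,-0.3,0,0,0,0],[0.7,-1,-0.3,0,0,0,0],[0.7,-0.5,0,0,0,0,0]])

```text
time_s: 25.6
tool_pos: [474.6, 86.3, 186.8]
orientation: [0.001, 0.977, -0.212, 0.009]
force: [0.5, -0.0, 0.1]
opening: 72.5
```

```bash
cat > ring.py <<'E'
from h import *
from scipy.optimize import least_squares
s=env.sense(); print(s["time_s"],s["tool_pos"].round(),s["force"].round(1))
p,W=cloud("top"); c=(555,7.2)
q=W[near(W,c,34,95,135)]; print('ring top z',len(q),np.percentile(q[:,2],[5,50,95]).round(1) if len(q) else '', cv2.minEnclosingCircle(q[:,:2].astype(np.float32)) if len(q) else '')
if len(q): t=q[q[:,2]>108]; print('median',np.median(t[:,2]),'tilt',np.linalg.lstsq(np.c_[t[:,:2]-c,np.ones(len(t))],t[:,2],rcond=None)[0].round(3)); print('rim ref',np.median(W[near(W,c,48,80,95)&~near(W,c,35,80,95)][:,2]))
a=cv2.resize(p[205:280,260:345,::-1],(400,353))
p,W=cloud("scene"); b=cv2.resize(p[210:300,305:390,::-1],(400,353))
cv2.imwrite("pics/f1.png",np.hstack([a,b]))
q=W[near(W,c,46,60,90)]; 
E
python3 ring.py
```

```text
25.6 [475.  86. 187.] [ 0.5 -0.   0.1]
ring top z 219 [104.9 113.4 117.1] ((555.896484375, 7.000482559204102), 28.255464553833008)
median 113.53324409738222 tilt [-6.0000e-03  1.4000e-02  1.1369e+02]
rim ref 87.38581977733631
```

View pics/f1.png

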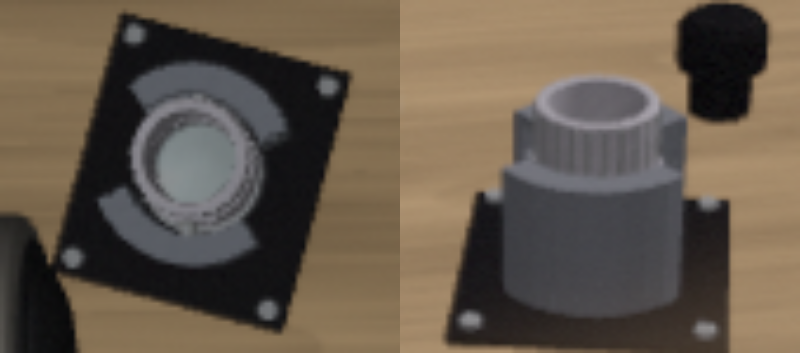

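```bash
python3 m.py 2>/dev/null | grep -E "^(eye|bottle|dish|box|obj)"; python3 -c "
from plant import env; print(env.sign_off())"
```

```text
the job is handed in; nothing more can be done
None
```

The lamp collector is assembled and the job is handed in, at about 26 s on the robot's clock, with the gripper open and clear of everything. The lens is on the seat, the spacer is on the lens, and the ring is screwed clockwise to its stop.

**Checks along the way**
- **Lens:** after release, its rim showed at about 46 mm height, within about 1 mm of the barrel axis.
- **Spacer:** after release, its top showed at 67 mm (68 expected), lying flat and centred.
- **Ring while turning:** the tool turned about 1.53 rad. The moment rose to 1.6 N m at the end, which I took as the stop.
- **Ring after letting go:** its top read 113.5 mm, against 115 expected (118 unscrewed). It was level and centred, and no pins showed in the slots. I could not read the seat's travel directly.

**What failed or disagreed**
- **Fingertip position:** the reported tool height put the fingertips about 27 mm lower than the depth images showed. Because of this, the first grasp closed above the lens; no contact force showed and the lens had not moved. I used the measured offset for every later grasp.
- **Sideways strain:** the gripper was pushed about 4 mm off the axis at the end of the screwing. Releasing cleared it.
- **Bystanders:** my final script to check their positions printed nothing, so I did not confirm them by measurement. I saw no contact with any of them during the work.

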